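Put the stock-photo camera back on its three-seat base

ROBOT

A 7-joint arm with a two-finger parallel gripper is mounted at the origin on the work surface. World frame = base frame: x ahead of the robot, y to its left, z up, the work surface at z = 0. Lengths are in m, angles in rad, forces in N, time in s.
With the tool pointing down it reaches from about 0.4 to 0.925 m from the base axis. Payload 5.6 kg.
Tool frame: the origin (TCP) lies at the very end of the fingers, on their centre line; the grasp point (between the pads) lies 19 mm behind it; z points along the fingers, y is the direction in which the jaws open and shut (so a half turn about z gives the same grasp; the last joint's range is limited). The gripper opens to 85 mm and grips with 20 to 120 N. Pads are 22 mm wide; open, the fingers measure 114 mm over their backs; the gripper's body (76 mm by 85 mm) begins 54 mm behind the grasp point. The pads swing forward as they close: fully open they stand 13 mm farther back than shut.
Start: joints at [-1.186, 0.468, -0.012, 1.603, 0.006, 1.071, -0.056], TCP at [0.27, 0.591, 0.231] pointing down, gripper open.
Joint ranges: [-2.53, 2.53], [-0.31, 2.02], [-1.57, 1.55], [0.28, 2.44], [-1.29, 4.43], [0.15, 1.84], [-2.92, 2.92]. Speed limits (rad/s): [2.57, 2.57, 3.14, 3.14, 3.14, 3.14, 3.14].

INTERFACE

Orientations are given as a unit quaternion [x, y, z, w].
In Python, from cell import r gives the robot as it stands.
- The arm moves only by the tool play_rows, never from a script. Its argument "commands" is a list of rows, each a list of 7 numbers: the shift along the tool's x, y, z normalised to -1 to 1, where 1 is 40 cm, then the turn, a rotation vector about the tool's x, y, z normalised to -1 to 1, where 1 is 180 degrees, then the finger opening in mm, from 0 to 85.4. In form: [[dx, dy, dz, wx, wy, wz, gripper], ...]. A call has 1 to 5 rows; each row is the pose to reach, as a shift and turn from the pose measured when the call began, along the tool's axes at that moment, turning the shorter way round; what a row does not reach only later rows make up. A row lasts 1/12 s, in which the tool goes at most 41.7 mm and 7.16 degrees, less where a joint would pass 70% of its speed; a pose out of reach is approached as far as the arm can. A call with a number of a shift or a turn outside -1 to 1 is refused whole. A call with a gripper value outside its range is refused whole. The fingers move at their own pace and stop on an object; "force" is the grip in N (left out, the last holds). Time passes only in rows, so rows that repeat a pose let the fingers close. It gives the time, the measured TCP pose, the force and the opening at its end, in the units of the state.
- r.get_obs(): the state, without advancing time (a new reading comes with each control period).
- r.get_image(name): name is "side" or "top" or "wrist"; returns a dict with "frame" (420x560x3 uint8, red, green, blue), "range_z" (420x560 float32, m along the optical axis (not along the pixel's ray), 0 where there is no reading), "K" (3x3 intrinsics, pixels), "extrinsics" (4x4, takes a point from camera to world coordinates). Camera axes: x right, y down, z forward; pixel columns grow to the right and rows downward; lengths in m; the calibration is good to about 2 mm. The wrist camera is an equidistant fisheye: a pixel r from the principal point sees the ray r / f radians off the axis. A picture is of the moment at which its call begins.
- r.job_done(): hands the job in, once; it reports no verdict.
The state is a dict: "time_s": time; "joint_positions": joint angles; "dq": joint speeds; "joint_torque": joint torques, N m; "position": TCP position; "eef_rot": TCP orientation; "contact_force": force on the tool from outside, world axes, zero at the start; "moment": the same for the moment, N m; "width": opening from 0.0 (shut) to 1.0 (fully open).
Only numpy, scipy, OpenCV 4.12 (cv2) and the standard library are available. Lean on these libraries where they do the work, as an engineer would, in place of code of your own. Each camera call takes 0.05 s, during which the arm holds its last target. There are 200 camera calls.

TASK

Pick up the grey camera on the T-shaped plate and settle it on the fixed blue base, so that the ball foot under its lens sits in the round cone cup and the two rear balls sit in the groove and on the flat seat, fully home and level, with the lens looking at the wine glass. Keep hold of the camera until its feet are down in their seats, then let go. Do not disturb the wine glass or the black lamp.

Things in the scene. Friction and masses are not known exactly. Their poses are not given: they have to be found in the camera images.
- camera: Grey camera on aluminium T plate with 3 steel ball feet (22 dia). Origin: lowest point of front ball, under lens; +x = lens direction, +y left, z up; mm. Rear balls (-100, ±50). Grey box 80x44x50: centre (-62, 0), z 36-86; pinch the 44 width across y from above. Black lens barrel 40 dia x -22..12. Plate z 24-32: stem 46 wide x -118..18, crossbar 134 wide at x -100. Starts on bench, 0.3-0.65 kg.
- base: Fixed blue slab, x -142..38, y ±85, 20 high; mm. Origin: on bench under the cone cup's centre; +x to the wine glass, z up. Cup (0, 0): funnel, mouth 38, outside 55 dia. V groove (-100, 50) aims at cup: mouth 38, 52 long. Rims at z 43. Flat disc (-100, -50): 50 dia, top z 26. Slick 50-degree slopes self-centre. Home: camera's axes parallel to base's, camera's origin 26 above this origin.
- lamp: Bystander, leave alone: black box lamp head 50 x 70 x 60 mm with a white front, on a round dark steel foot of 110 mm diameter, 98 mm high in all, no ball feet. Origin under the centre of the foot, z up; loose on the bench.
- glass: Bystander, leave alone: green wine glass 120 mm high, 68 mm diameter, standing on a fixed white plinth (130 x 160 mm, 30 high) about 160 mm along the base's +x from its origin. Origin under the centre of its foot, z up.

How it is judged:
By the outcome, as a careful person would: the job done as asked, in the order asked, and still so for the second after the job is handed in, with the robot touching nothing.
It also fails if it takes over 40 s, if anything falls off the work surface, if the arm or the gripper's body presses on something with over 40 N, if the wrist force passes 120 N, or if a joint passes its speed limit or range.

## Working session

There is one attempt and no reset: what is moved stays moved. The work goes in short steps, Python scripts to look and compute and a tool call to move; the robot and the scene stay as the last step left them, time stands still between calls to the robot, and variables do not carry over. Pictures are saved under pics/ and viewed, about 8 in all and at most 12, crops included, and the job is handed in when it is done.

Besides the shell and the picture viewer there is one more tool, called after "Call:" as name(argument=value, ...) on one line, values as JSON. play_rows: Moves the arm, as the interface text tells. Its arguments: {"type":"object","properties":{"commands":{"type":"array"},"force":{"type":"number"}},"required":["commands"]}

```bash
mkdir -p pics; cat > h.py <<'E'
import numpy as np, cv2
from cell import r
def shot(n):
    d=r.get_image(n); np.savez(f'/tmp/{n}.npz',**d); return d
def load(n): return dict(np.load(f'/tmp/{n}.npz'))
def cloud(d):
    h,w=d['range_z'].shape; u,v=np.meshgrid(np.arange(w),np.arange(h)); z=d['range_z'];K=d['K']
    P=np.stack([(u-K[0,2])/K[0,0]*z,(v-K[1,2])/K[1,1]*z,z],-1)
    E=d['extrinsics']; W=P@E[:3,:3].T+E[:3,3]; W[z==0]=np.nan; return W
E
python3 - <<'E'
from h import *
for n in ['side','top']:
    d=shot(n); cv2.imwrite(f'pics/{n}0.png',cv2.cvtColor(d['frame'],cv2.COLOR_RGB2BGR)); print(n,d['K'].round(1).tolist(),d['extrinsics'].round(3).tolist())
print(r.get_obs())
E
```

```text
side [[505.8, 0.0, 275.9], [0.0, 505.8, 215.2], [0.0, 0.0, 1.0]] [[0.963, -0.154, 0.222, 0.368], [-0.271, -0.541, 0.796, -0.989], [-0.003, -0.827, -0.563, 0.734], [0.0, 0.0, 0.0, 1.0]]
top [[525.4, 0.0, 272.8], [0.0, 525.4, 204.9], [0.0, 0.0, 1.0]] [[-0.014, -0.994, 0.111, 0.492], [-1.0, 0.015, 0.008, -0.016], [-0.01, -0.11, -0.994, 1.28], [0.0, 0.0, 0.0, 1.0]]
{'time_s': 0.1, 'joint_positions': array([-1.18597787,  0.46828071, -0.01158339,  1.60356175,  0.0059726 ,
        1.07138974, -0.05630411]), 'dq': array([-3.61245239e-04, -1.74448275e-04,  4.72419391e-05, -3.25023616e-03,
       -5.47366408e-04,  2.13543758e-03, -2.57629173e-04]), 'joint_torque': array([ 1.22049241e-03, -5.33523631e+01,  2.17119337e-02, -2.51970613e+01,
        1.15045340e-02,  4.24501792e-03, -6.43578716e-06]), 'position': array([0.26952784, 0.59092081, 0.2304265 ]), 'eef_rot': array([ 2.12329893e-01,  9.77197714e-01, -7.93392616e-04, -1.20840326e-04]), 'contact_force': array([ 0.32588045,  0.43273996, -0.50991289]), 'moment': array([ 0.0160983 , -0.03268067,  0.00564651]), 'width': 1.004112236285335}
```

View pics/top0.png

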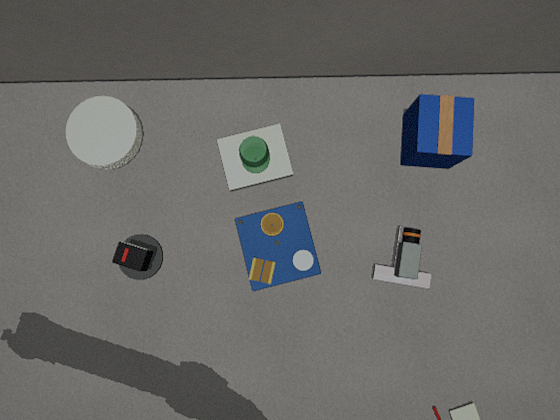

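View pics/side0.png

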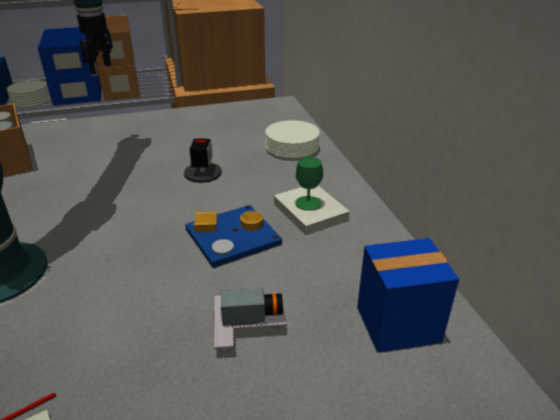

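The top view shows the camera at about (408,258) with its lens up the image, the base at (278,247), the lamp at (138,257) and the glass at (255,153). The side view agrees. Next I measure using depth and colour.

```bash
python3 - <<'E'
from h import *
for n in ['top','side']:
    d=load(n); W=cloud(d); f=d['frame'].astype(int); R,G,B=f[...,0],f[...,1],f[...,2]; hsv=cv2.cvtColor(d['frame'],cv2.COLOR_RGB2HSV)
    x,y,z=W[...,0],W[...,1],W[...,2]
    reg=(x>.3)&(x<.75)&(y>-.42)&(y<.2)
    def rect(m,name):
        P=W[m]; r_=cv2.minAreaRect((P[:,:2]*1000).astype(np.float32))
        print(n,name,m.sum(),'med',np.median(P,0).round(4),'c',np.round(r_[0],1),'size',np.round(r_[1],1),'ang',round(r_[2],1))
    def clean(m):
        k,l,s,_=cv2.connectedComponentsWithStats(m.astype(np.uint8)); 
        return l==1+np.argmax(s[1:,4]) if k>1 else m
    cam=reg&(y<-.18)
    rect(clean(cam&(z>.080)&(z<.096)),'boxtop')
    rect(clean(cam&(z>.024)&(z<.04)),'plate')
    base=reg&(y>-.18)
    rect(clean(base&(hsv[...,0]>100)&(hsv[...,0]<130)&(hsv[...,1]>120)&(z>.012)&(z<.03)),'slab')
    yel=base&(hsv[...,0]>8)&(hsv[...,0]<32)&(hsv[...,1]>110)&(z>.02)
    k,l,s,c=cv2.connectedComponentsWithStats(yel.astype(np.uint8))
    for i in range(1,k):
        if s[i,4]>40: rect(l==i,'yel'); rect((l==i)&(z>.038),'yelrim')
    rect(clean(base&(hsv[...,1]<50)&(G>120)&(z>.018)&(z<.035)&(x<.62)),'disc')
    rect(clean((z>.125)&(y<.2)&(y>-.15)&(x>.5)&(x<.9)),'glass')
E
```

```text
top boxtop 796 med [ 0.4997 -0.3142  0.0865] c [ 512.5 -315.7] size [ 45.3 115.6] ang 78.9
top plate 782 med [ 0.4586 -0.2981  0.0328] c [ 507.3 -314.7] size [134.8 134.8] ang 79.5
top slab 3774 med [ 0.5403 -0.0236  0.0209] c [534.3 -14.6] size [178.2 168.4] ang 13.2
top yel 396 med [ 0.585  -0.0027  0.0404] c [584.5  -1.7] size [49.7 51.8] ang 89.1
top yelrim 256 med [ 0.5845 -0.0033  0.0424] c [585.4  -1.7] size [49.7 50. ] ang 89.1
top yel 215 med [0.4792 0.0363 0.0373] c [479.5  36.5] size [22.5 50.5] ang 76.9
top yelrim 102 med [0.4815 0.0427 0.0422] c [480.6  40.1] size [15.1 50. ] ang 76.9
top yel 204 med [0.474  0.0081 0.0393] c [473.2   8.9] size [22.3 50.7] ang 76.3
top yelrim 109 med [0.4718 0.0034 0.0426] c [472.3   5.2] size [14.4 50.7] ang 76.1
top disc 343 med [ 0.4988 -0.0745  0.0269] c [498.7 -75.2] size [47.9 47.4] ang 89.6
top glass 689 med [0.7387 0.0353 0.1503] c [740.5  36. ] size [61.5 62.5] ang 0.3
side boxtop 845 med [ 0.4935 -0.3171  0.0852] c [ 507.4 -314.9] size [ 47. 113.] ang 79.2
side plate 1102 med [ 0.4557 -0.3352  0.0315] c [ 502.6 -315. ] size [135.  135.2] ang 79.0
side slab 2247 med [ 0.5315 -0.0372  0.0193] c [530.5 -15.3] size [183.3 173.8] ang 14.5
side yel 402 med [0.4725 0.0294 0.0347] c [473.1  24. ] size [59.5 51.2] ang 78.2
side yelrim 142 med [0.472  0.0337 0.0409] c [472.7  24.6] size [58.4 49.1] ang 78.8
side yel 339 med [ 0.5808 -0.0089  0.0373] c [581.1  -3.9] size [53.9 51.4] ang 63.7
side yelrim 159 med [ 0.58   -0.003   0.0407] c [581.   -3.6] size [53.5 50.9] ang 56.3
side disc 210 med [ 0.4963 -0.0721  0.0257] c [497.7 -72.9] size [48.  46.4] ang 3.1
side glass 463 med [0.734  0.0207 0.1468] c [735.7  33.8] size [61.1 64.7] ang 11.2
```

```bash
cat >> h.py <<'E'
from scipy.spatial.transform import Rotation as Ro
def go(p,a,p0=None,a0=None):
    o=r.get_obs(); R0=Ro.from_quat(o['eef_rot']); P0=o['position']
    c,s=np.cos(np.radians(a)),np.sin(np.radians(a)); R=Ro.from_matrix(np.array([[c,s,0],[s,-c,0],[0,0,-1]]))
    print('at',P0.round(4),'row',(R0.inv().apply(np.array(p)-P0)/.4).round(4),((R0.inv()*R).as_rotvec()/np.pi).round(4),'rot deg',round((R0.inv()*R).magnitude()*57.3,2))
E
python3 - <<'E'
from h import *
go([.48,.25,.25],160)
go([.50,-.05,.25],169)
E
```

```text
at [0.2695 0.5909 0.2304] row [-0.8324 -0.5572 -0.048 ] [-0.0005  0.     -0.0251] rot deg 4.52
at [0.2695 0.5909 0.2304] row [-1.1892 -1.2188 -0.0469] [-0.0005 -0.     -0.0751] rot deg 13.52
```

Call:
play_rows(commands=[[-0.42,-0.28,-0.04,0,0,-0.075,85],[-0.42,-0.28,-0.04,0,0,-0.075,85],[-0.42,-0.28,-0.04,0,0,-0.075,85],[-0.42,-0.28,-0.04,0,0,-0.075,85],[-0.42,-0.28,-0.04,0,0,-0.075,85]])

```text
time_s: 0.52
position: [0.3772, 0.4164, 0.2464]
eef_rot: [0.097, 0.995, -0.001, -0.0]
contact_force: [0.1, 0.2, -0.3]
width: 0.991
```

```bash
python3 - <<'E'
from h import *
go([.48,.2,.25],169)
go([.494,-.312,.23],169)
print(r.get_obs()['joint_positions'].round(3))
E
```

```text
at [0.3772 0.4164 0.2464] row [-0.3562 -0.4815 -0.0077] [-0.0009 -0.     -0.0005] rot deg 0.18
at [0.3772 0.4164 0.2464] row [-0.6369 -1.7307  0.0457] [-0.0009 -0.     -0.0005] rot deg 0.18
[-0.889  0.305 -0.008  1.805  0.004  1.033  0.479]
```

Call:
play_rows(commands=[[-0.22,-0.44,0,0,0,0,85],[-0.22,-0.44,0,0,0,0,85],[-0.22,-0.44,0,0,0,0,85],[-0.22,-0.44,0,0,0,0,85],[-0.22,-0.44,0,0,0,0,85]])

```text
time_s: 0.93
position: [0.43, 0.2233, 0.2467]
eef_rot: [0.098, 0.995, -0.002, -0.0]
contact_force: [0.6, 0.1, -0.1]
width: 1.0
```

Call:
play_rows(commands=[[-0.2,-0.44,0,0,0,0,85],[-0.2,-0.44,0,0,0,0,85],[-0.2,-0.44,0,0,0,0,85],[-0.2,-0.44,0,0,0,0,85],[-0.2,-0.44,0,0,0,0,85]])

```text
time_s: 1.35
position: [0.4743, 0.0312, 0.2474]
eef_rot: [0.099, 0.995, -0.002, -0.0]
contact_force: [1.2, 0.0, -0.8]
width: 0.992
```

Call:
play_rows(commands=[[-0.15,-0.44,0,0,0,0,85],[-0.15,-0.44,0,0,0,0,85],[-0.15,-0.44,0,0,0,0,85],[-0.15,-0.44,0,0,0,0,85],[-0.15,-0.44,0,0,0,0,85]])

```text
time_s: 1.77
position: [0.4977, -0.1585, 0.2483]
eef_rot: [0.102, 0.995, -0.003, 0.0]
contact_force: [0.8, 0.3, 0.9]
width: 0.995
```

```bash
python3 - <<'E'
from h import *
go([.494,-.312,.22],169)
print(r.get_obs()['joint_positions'].round(3))
E
```

```text
at [ 0.4977 -0.1585  0.2483] row [-0.0688 -0.3773  0.073 ] [-0.002   0.0002 -0.0039] rot deg 0.78
[-0.095  0.233  0.393  1.918 -0.098  1.008  1.707]
```

Call:
play_rows(commands=[[-0.07,-0.377,0.07,-0.002,0,-0.004,85],[-0.07,-0.377,0.07,-0.002,0,-0.004,85],[-0.07,-0.377,0.07,-0.002,0,-0.004,85],[-0.07,-0.377,0.07,-0.002,0,-0.004,85],[-0.07,-0.377,0.07,-0.002,0,-0.004,85]])

```text
time_s: 2.18
position: [0.4912, -0.3202, 0.22]
eef_rot: [0.101, 0.995, -0.002, -0.001]
contact_force: [-0.7, 0.3, 0.2]
width: 0.994
```

```bash
python3 - <<'E'
from h import *
go([.494,-.312,.22],169)
d=shot('wrist'); cv2.imwrite('pics/w1.png',cv2.cvtColor(d['frame'],cv2.COLOR_RGB2BGR)); print(d['K'].round(1).tolist(),d['extrinsics'].round(3).tolist())
E
```

```text
at [ 0.4912 -0.3202  0.22  ] row [-0.0027  0.0214 -0.    ] [-0.0016 -0.0004 -0.0031] rot deg 0.63
[[325.2, 0.0, 277.6], [0.0, 325.2, 208.2], [0.0, 0.0, 1.0]] [[0.2, 0.944, 0.262, 0.426], [0.98, -0.191, -0.058, -0.306], [-0.004, 0.269, -0.963, 0.363], [0.0, 0.0, 0.0, 1.0]]
```

View pics/w1.png

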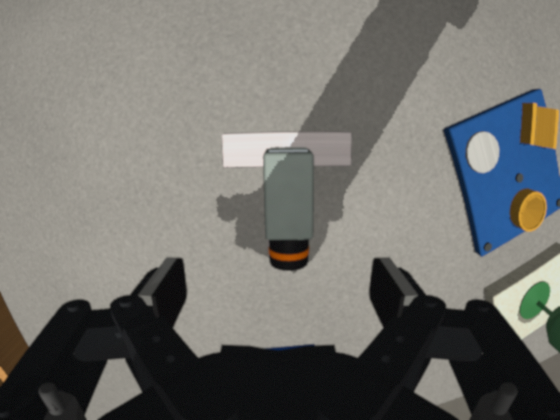

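The wrist view shows the box at (289,195), the lens at (289,255) and the base at the upper right. I measure the box from here.

```bash
cat >> h.py <<'E'
def wcloud(d):
    h,w=d['range_z'].shape; u,v=np.meshgrid(np.arange(w),np.arange(h)); z=d['range_z'];K=d['K']
    a=(u-K[0,2])/K[0,0]; b=(v-K[1,2])/K[1,1]; t=np.hypot(a,b)+1e-9; k=np.tan(np.minimum(t,1.4))/t
    P=np.stack([a*k*z,b*k*z,z],-1); E=d['extrinsics']; W=P@E[:3,:3].T+E[:3,3]; W[z==0]=np.nan; return W
def clean(m):
    k,l,s,_=cv2.connectedComponentsWithStats(m.astype(np.uint8)); return l==1+np.argmax(s[1:,4])
def rect(W,m,name):
    P=W[m]; q=cv2.minAreaRect((P[:,:2]*1000).astype(np.float32))
    print(name,m.sum(),'z',np.median(P[:,2]).round(4),'c',np.round(q[0],1),'size',np.round(q[1],1),'ang',round(q[2],1))
E
python3 - <<'E'
from h import *
d=load('wrist'); W=wcloud(d); x,y,z=np.moveaxis(W,-1,0)
hsv=cv2.cvtColor(d['frame'],cv2.COLOR_RGB2HSV)
roi=np.zeros(z.shape,bool); roi[100:270,200:365]=1
rect(W,clean(roi&(z>.080)&(z<.092)),'box')
rect(W,clean(roi&(z>.080)&(z<.092)&(hsv[...,2]>70)),'greybox')
rect(W,clean(roi&(z>.022)&(z<.040)),'plate')
roi=np.zeros(z.shape,bool); roi[:260,420:]=1
rect(W,clean(roi&(z>.035)&(hsv[...,0]<32)&(hsv[...,1]>120)&(x>.53)&(x<.65)),'cup')
rect(W,clean(roi&(hsv[...,1]<50)&(hsv[...,2]>120)&(z>.018)&(z<.035)&(x<.56)),'disc')
go([.494,-.312,.22],169)
E
```

```text
box 4671 z 0.0858 c [ 509.1 -314.4] size [ 44.1 112.5] ang 79.8
greybox 4360 z 0.0859 c [ 493.  -311.5] size [44.1 79.8] ang 79.8
plate 3540 z 0.0318 c [ 456.3 -304.8] size [134.2  36.8] ang 79.5
cup 777 z 0.0413 c [582.9  -2.1] size [54.2 52.5] ang 52.4
disc 1045 z 0.0263 c [498.  -72.4] size [49.9 49.6] ang 68.7
at [ 0.4923 -0.3162  0.2201] row [-0.0021  0.0112  0.0003] [-0.0006 -0.0005 -0.0022] rot deg 0.42
```

```bash
python3 - <<'E'
from h import *
go([.493,-.3115,.045],169.7)
E
```

```text
at [ 0.4923 -0.3162  0.2201] row [-1.000e-04  1.290e-02  4.378e-01] [-0.0006 -0.0005 -0.0061] rot deg 1.11
```

Call:
play_rows(commands=[[0,0.012,0.1,0,0,-0.006,85],[0,0.012,0.17,0,0,-0.006,85],[0,0.012,0.23,0,0,-0.006,85],[0,0.012,0.25,0,0,-0.006,85],[0,0.012,0.25,0,0,-0.006,85]])

```text
time_s: 2.65
position: [0.4921, -0.3097, 0.1181]
eef_rot: [0.089, 0.996, 0.0, -0.003]
contact_force: [0.0, 0.1, 0.3]
width: 0.998
```

```bash
python3 - <<'E'
from h import *
go([.493,-.3115,.045],169.7)
E
```

```text
at [ 0.4921 -0.3097  0.1181] row [-0.0042 -0.0039  0.1827] [-0.0001 -0.0019  0.0004] rot deg 0.36
```

Call:
play_rows(commands=[[-0.004,-0.004,0.07,0,-0.002,0,85],[-0.004,-0.004,0.13,0,-0.002,0,85],[-0.004,-0.004,0.17,0,-0.002,0,85],[-0.004,-0.004,0.183,0,-0.002,0,85],[-0.004,-0.004,0.183,0,-0.002,0,85]])

```text
time_s: 3.07
position: [0.4933, -0.3111, 0.0451]
eef_rot: [0.089, 0.996, 0.0, 0.0]
contact_force: [0.3, 0.6, 1.1]
width: 0.994
```

Call:
play_rows(commands=[[0,0,0,0,0,0,60],[0,0,0,0,0,0,50],[0,0,0,0,0,0,44],[0,0,0,0,0,0,35],[0,0,0,0,0,0,35]], force=50)

```text
time_s: 3.48
position: [0.4943, -0.3115, 0.0466]
eef_rot: [0.088, 0.996, -0.0, 0.001]
contact_force: [-1.1, 0.9, 6.9]
width: 0.508
```

Call:
play_rows(commands=[[0,0,0,0,0,0,30],[0,0,0,0,0,0,30],[0,0,0,0,0,0,30]], force=60)

```text
time_s: 3.73
position: [0.4943, -0.3115, 0.0467]
eef_rot: [0.089, 0.996, -0.0, 0.001]
contact_force: [-0.6, 1.1, 1.1]
width: 0.506
```

```bash
python3 - <<'E'
from h import *
o=r.get_obs(); print(o['width'],o['contact_force'],o['moment'])
d=shot('wrist'); W=wcloud(d); x,y,z=np.moveaxis(W,-1,0); hsv=cv2.cvtColor(d['frame'],cv2.COLOR_RGB2HSV)
cv2.imwrite('pics/w2.png',cv2.cvtColor(d['frame'],cv2.COLOR_RGB2BGR))
go([.493,-.3115,.045],169.7)
E
```

```text
0.5062893262328513 [-0.59327186  1.05112569  1.11637749] [0.18323529 0.01281107 0.0124983 ]
at [ 0.4943 -0.3114  0.0467] row [ 0.0033 -0.0007  0.0044] [-0.0001  0.0007  0.0008] rot deg 0.2
```

View pics/w2.png

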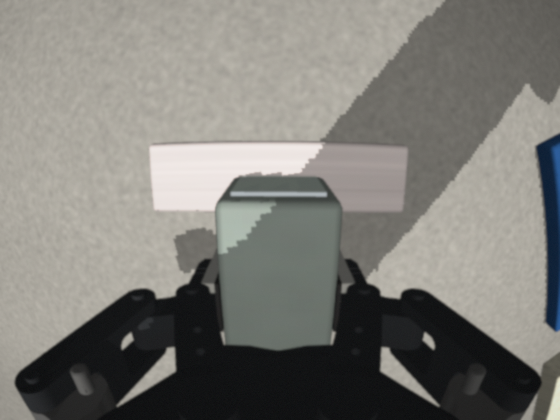

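Gripped at 43 mm (width 0.506) on the box sides, square. Lifting.

Call:
play_rows(commands=[[0,0,-0.05,0,0,0,30],[0,0,-0.1,0,0,0,30],[0,0,-0.16,0,0,0,30],[0,0,-0.22,0,0,0,30],[0,0,-0.25,0,0,0,30]], force=70)

```text
time_s: 4.2
position: [0.4945, -0.3119, 0.1486]
eef_rot: [0.089, 0.996, -0.001, 0.002]
contact_force: [1.4, -1.0, -4.5]
width: 0.505
```

```bash
python3 - <<'E'
from h import *
o=r.get_obs(); print(o['width'],o['contact_force'],o['moment'])
d=shot('wrist'); W=wcloud(d); x,y,z=np.moveaxis(W,-1,0)
roi=np.zeros(z.shape,bool); roi[100:340,130:430]=1
o=r.get_obs(); R=Ro.from_quat(o['eef_rot']); T=R.inv().apply((W.reshape(-1,3)-o['position'])).reshape(W.shape)  # tool frame
top=roi&(np.abs(T[...,2]+.040)<.01)&(np.abs(T[...,1])<.018); pl=roi&(np.abs(T[...,2]-.015)<.012)
for n,m in (('top',top),('plate',pl)):
    P=T[m]; A=np.c_[P[:,:2],np.ones(len(P))]; c=np.linalg.lstsq(A,P[:,2],rcond=None)[0]; print(n,m.sum(),'slope x,y deg',np.degrees(c[:2]).round(2),'z',np.median(P[:,2]).round(4)); rect(T,m,n)
go([.5238,-.0163,.165],193.5)
E
```

```text
0.5045871537637526 [ 1.44737297 -0.97355219 -4.51421511] [ 0.00903951 -0.06654268 -0.02240043]
top 14542 slope x,y deg [ 1.21 -0.09] z -0.0377
top 14542 z -0.0377 c [13.6 -0. ] size [36.  59.4] ang 90.0
plate 13916 slope x,y deg [ 0.36 -0.08] z 0.0162
plate 13916 z 0.0162 c [40.   0.4] size [ 36.2 133.8] ang 0.3
at [ 0.4954 -0.3124  0.1501] row [ 0.0607  0.7411 -0.0388] [-0.0009  0.0021 -0.1315] rot deg 23.68
```

Call:
play_rows(commands=[[0.01,0.05,-0.04,0,0,-0.02,30],[0.02,0.12,-0.04,0,0,-0.04,30],[0.025,0.2,-0.04,0,0,-0.06,30],[0.03,0.28,-0.04,0,0,-0.07,30],[0.03,0.36,-0.04,0,0,-0.08,30]])

```text
time_s: 4.67
position: [0.5075, -0.1669, 0.1643]
eef_rot: [-0.037, 0.999, -0.001, 0.002]
contact_force: [-0.4, 0.2, -5.2]
width: 0.506
```

```bash
python3 - <<'E'
from h import *
go([.5238,-.0163,.165],193.5)
E
```

```text
at [ 0.5075 -0.1669  0.1643] row [-0.0687  0.3723 -0.0024] [-0.0008  0.0012 -0.0513] rot deg 9.23
```

Call:
play_rows(commands=[[-0.015,0.08,0,0,0,-0.015,30],[-0.03,0.16,0,0,0.001,-0.03,30],[-0.045,0.24,0,0,0.001,-0.04,30],[-0.06,0.32,0,-0.001,0.001,-0.05,30],[-0.068,0.368,0,-0.001,0.001,-0.051,30]])

```text
time_s: 5.08
position: [0.5227, -0.0137, 0.1624]
eef_rot: [-0.12, 0.993, 0.001, -0.001]
contact_force: [0.7, 0.8, -5.4]
width: 0.503
```

Call:
play_rows(commands=[[0,0,0,0,0,0,30],[0,0,0,0,0,0,30]])

```text
time_s: 5.25
position: [0.5216, -0.0115, 0.1607]
eef_rot: [-0.122, 0.993, 0.002, -0.002]
contact_force: [-0.7, -0.3, -4.5]
width: 0.511
```

```bash
python3 - <<'E'
from h import *
go([.5238,-.0163,.125],193.5)
d=shot('wrist'); cv2.imwrite('pics/w3.png',cv2.cvtColor(d['frame'],cv2.COLOR_RGB2BGR))
d=shot('side'); cv2.imwrite('pics/s3.png',cv2.resize(cv2.cvtColor(d['frame'],cv2.COLOR_RGB2BGR)[100:300,150:400],None,fx=3,fy=3))
print(r.get_obs()['joint_positions'].round(2))
E
```

```text
at [ 0.5216 -0.0115  0.1607] row [-0.0029 -0.0133  0.0893] [ 0.0013 -0.0014  0.0027] rot deg 0.6
[-0.24  0.35  0.25  1.99 -0.12  0.83  1.88]
```

View pics/w3.png

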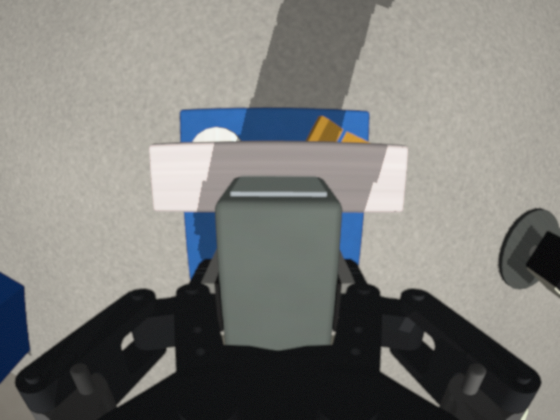

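View pics/s3.png

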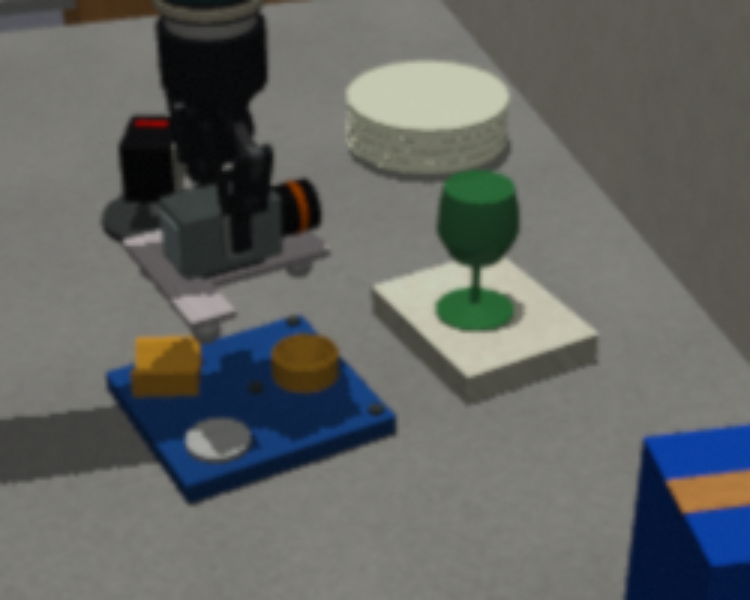

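The camera hangs level with its lens toward the glass. The slab rear edge (row 109, cols 180–368) runs parallel to the crossbar, and the small sideways offset matches the planned correction.

Call:
play_rows(commands=[[-0.001,-0.004,0.01,0,0,0,30],[-0.002,-0.009,0.03,0.001,-0.001,0.002,30],[-0.003,-0.013,0.055,0.001,-0.001,0.003,30],[-0.003,-0.013,0.075,0.001,-0.001,0.003,30],[-0.003,-0.013,0.09,0.001,-0.001,0.003,30]])

```text
time_s: 5.77
position: [0.5234, -0.0201, 0.1238]
eef_rot: [-0.114, 0.993, -0.0, -0.001]
contact_force: [0.4, 0.8, -4.8]
width: 0.508
```

Call:
play_rows(commands=[[0,0,0,0,0,0,30],[0,0,0,0,0,0,30]])

```text
time_s: 5.93
position: [0.5227, -0.0203, 0.1228]
eef_rot: [-0.114, 0.993, -0.0, -0.002]
contact_force: [0.0, 0.2, -5.2]
width: 0.508
```

```bash
python3 - <<'E'
from h import *
go([.5238,-.0163,.090],193.5); go([.5238,-.0163,.073],193.5)
d=shot('wrist'); W=wcloud(d); x,y,z=np.moveaxis(W,-1,0); hsv=cv2.cvtColor(d['frame'],cv2.COLOR_RGB2HSV)
roi=np.zeros(z.shape,bool); roi[60:330,120:430]=1
o=r.get_obs(); R=Ro.from_quat(o['eef_rot']); T=R.inv().apply((W.reshape(-1,3)-o['position'])).reshape(W.shape)
sl=clean(roi&(hsv[...,0]>100)&(hsv[...,0]<130)&(hsv[...,1]>120)&(z>.008)&(z<.03)); rect(T,sl,'slab (tool)')
P=T[sl]; print('x max',P[:,0].max(),'rear edge fit');
rows=[(b,P[(P[:,1]>b)&(P[:,1]<b+.01),0].max()) for b in np.arange(-.075,.07,.01) if ((P[:,1]>b)&(P[:,1]<b+.01)).any()]
print(np.degrees(np.polyfit(*np.array(rows).T,1)[0]), P[P[:,0]>.095][:,1].min(),P[P[:,0]>.095][:,1].max())
pl=roi&(np.abs(T[...,2]-.015)<.012)&(T[...,0]<.065); rect(T,pl,'plate')
print(o['contact_force'],o['moment'])
E
```

```text
at [ 0.5227 -0.0203  0.1228] row [-0.0052  0.0091  0.082 ] [-0.0001 -0.0014 -0.0023] rot deg 0.49
at [ 0.5227 -0.0203  0.1228] row [-0.0054  0.0091  0.1245] [-0.0001 -0.0014 -0.0023] rot deg 0.49
slab (tool) 5603 z 0.1036 c [65.   4.8] size [167.9  25.2] ang 89.6
x max 0.07806051533529172 rear edge fitTraceback (most recent call last):
  File "<stdin>", line 9, in <module>
    return umr_minimum(a, axis, None, out, keepdims, initial, where)
ValueError: zero-size array to reduction operation minimum which has no identity
```

Call:
play_rows(commands=[[-0.003,0.005,0.015,0,0,-0.001,30],[-0.006,0.01,0.03,0,-0.001,-0.002,30],[-0.007,0.01,0.05,0,-0.001,-0.002,30],[-0.007,0.01,0.065,0,-0.001,-0.002,30],[-0.007,0.01,0.078,0,-0.001,-0.002,30]])

```text
time_s: 6.4
position: [0.5246, -0.0156, 0.0912]
eef_rot: [-0.117, 0.993, -0.0, -0.0]
contact_force: [0.2, -0.8, -5.3]
width: 0.508
```

Call:
play_rows(commands=[[0,0,0,0,0,0,30],[0,0,0,0,0,0,30]])

```text
time_s: 6.57
position: [0.5241, -0.0157, 0.0905]
eef_rot: [-0.117, 0.993, -0.0, -0.001]
contact_force: [-0.1, -0.1, -5.0]
width: 0.506
```

```bash
python3 - <<'E'
from h import *
go([.523,-.0158,.073],193.5)
d=shot('wrist'); W=wcloud(d); x,y,z=np.moveaxis(W,-1,0); hsv=cv2.cvtColor(d['frame'],cv2.COLOR_RGB2HSV)
roi=np.zeros(z.shape,bool); roi[60:330,120:430]=1
o=r.get_obs(); R=Ro.from_quat(o['eef_rot']); T=R.inv().apply((W.reshape(-1,3)-o['position'])).reshape(W.shape)
sl=clean(roi&(hsv[...,0]>100)&(hsv[...,0]<130)&(hsv[...,1]>120)&(z>.008)&(z<.03)); rect(T,sl,'slab (tool)')
rect(T,clean(roi&(np.abs(T[...,2]-.015)<.008)),'plate')
print(T[sl][:,0].max(),o['contact_force'],o['moment'])
E
```

```text
at [ 0.5241 -0.0157  0.0905] row [0.0026 0.0003 0.0438] [-0.     -0.0008 -0.0002] rot deg 0.15
slab (tool) 7479 z 0.0711 c [67.2  0.7] size [ 26.  167.5] ang 0.1
plate 13874 z 0.0152 c [39.5 -0.6] size [ 36.2 133.8] ang 0.4
0.08016241741384023 [-0.27974916 -0.12688209 -4.66152007] [-0.02544522 -0.02332629 -0.01472986]
```

Call:
play_rows(commands=[[-0.002,0.003,0.008,0,0,0,30],[-0.002,0.003,0.015,0,0,0,30],[-0.002,0.003,0.022,0,0,0,30],[-0.002,0.003,0.028,0,0,0,30],[-0.002,0.003,0.032,0,0,0,30]])

```text
time_s: 7.03
position: [0.5248, -0.0143, 0.0778]
eef_rot: [-0.117, 0.993, -0.0, -0.001]
contact_force: [0.9, 0.6, -3.9]
width: 0.508
```

```bash
python3 - <<'E'
from h import *
o=r.get_obs(); go([.523,-.0158,.073],193.5); print(o['contact_force'],o['moment'])
E
```

```text
at [ 0.5248 -0.0143  0.0778] row [ 0.0053 -0.0025  0.0121] [-0.0001 -0.0006 -0.0002] rot deg 0.12
[ 0.92779564  0.64860243 -3.9329842 ] [0.01894399 0.05222919 0.01145238]
```

Call:
play_rows(commands=[[0,0,0.004,0,0,0,30],[0,0,0.007,0,0,0,30],[0,0,0.01,0,0,0,30],[0,0,0.01,0,0,0,30]])

```text
time_s: 7.37
position: [0.5244, -0.0142, 0.0736]
eef_rot: [-0.117, 0.993, -0.0, -0.001]
contact_force: [-0.3, -0.3, -4.5]
width: 0.509
```

Call:
play_rows(commands=[[0,0,0.002,0,0,0,30],[0,0,0.003,0,0,0,30],[0,0,0.004,0,0,0,30]])

```text
time_s: 7.62
position: [0.5242, -0.0143, 0.0729]
eef_rot: [-0.117, 0.993, 0.0, -0.002]
contact_force: [-6.5, -0.9, 11.2]
width: 0.51
```

```bash
python3 - <<'E'
from h import *
o=r.get_obs(); go([.523,-.0158,.073],193.5); print(o['contact_force'],o['moment'])
E
```

```text
at [ 0.5242 -0.0143  0.0729] row [ 0.0037 -0.0031 -0.0001] [ 0.0002 -0.001  -0.0001] rot deg 0.18
[-6.47309287 -0.94696481 11.17310127] [0.19297685 1.07094218 0.22846176]
```

Contact appears at the expected home height, with a −x push, so I yield about 1 mm that way and press lightly.

Call:
play_rows(commands=[[0.0025,-0.0005,0,0,0,0,30],[0.0025,-0.0005,0.001,0,0,0,30],[0.0025,-0.0005,0.001,0,0,0,30]])

```text
time_s: 7.87
position: [0.524, -0.0143, 0.073]
eef_rot: [-0.118, 0.993, 0.0, -0.001]
contact_force: [-0.7, 2.6, 0.7]
width: 0.504
```

```bash
python3 - <<'E'
from h import *
o=r.get_obs(); go([.523,-.0158,.073],193.5); print(o['contact_force'],o['moment'])
d=shot('wrist'); W=wcloud(d); x,y,z=np.moveaxis(W,-1,0)
roi=np.zeros(z.shape,bool); roi[100:340,130:430]=1
for n,m in (('top',roi&(abs(z-.112)<.008)),('plate',roi&(abs(z-.058)<.006))):
    P=W[clean(m)]; c=np.linalg.lstsq(np.c_[P[:,:2],np.ones(len(P))],P[:,2],rcond=None)[0]; print(n,len(P),'z',np.median(P[:,2]).round(4),'slope deg xy',np.degrees(c[:2]).round(2)); rect(W,clean(m),n)
d=shot('side'); cv2.imwrite('pics/s4.png',cv2.resize(cv2.cvtColor(d['frame'],cv2.COLOR_RGB2BGR)[140:290,160:360],None,fx=4,fy=4))
E
```

```text
at [ 0.524  -0.0143  0.073 ] row [ 0.0033 -0.003  -0.0001] [ 0.0002 -0.0005  0.0001] rot deg 0.09
[-0.69279512  2.56921694  0.65117709] [ 0.39303174 -0.00759749  0.12274085]
top 18605 z 0.1121 slope deg xy [1.51 0.38]
top 18605 z 0.1121 c [511.9 -18.1] size [59.9 71.1] ang 13.8
plate 13850 z 0.0582 slope deg xy [0.45 0.21]
plate 13850 z 0.0582 c [486.2 -24. ] size [ 36.2 133.6] ang 13.2
```

View pics/s4.png

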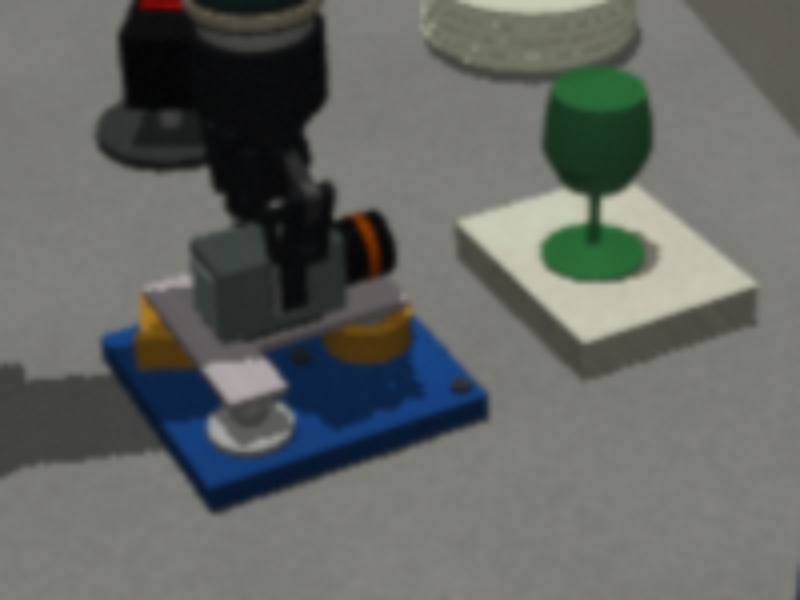

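All three feet are in their seats: plate z is 58.2 mm against 58 expected, and the front ball is inside the cup. I press lightly to confirm, then open gradually.

Call:
play_rows(commands=[[0,0.001,0.002,0,0,0,30],[0,0.001,0.003,0,0,0,30],[0,0.001,0.003,0,0,0,30]], force=40)

```text
time_s: 8.22
position: [0.524, -0.0143, 0.0728]
eef_rot: [-0.118, 0.993, 0.0, -0.001]
contact_force: [-6.2, 0.1, 10.5]
width: 0.509
```

```bash
python3 - <<'E'
from h import *
o=r.get_obs(); print(o['contact_force'],o['moment'],o['position'])
E
```

```text
[-6.24612628  0.07917022 10.49460288] [0.16792379 0.75080373 0.25668092] [ 0.52403738 -0.0142926   0.07283494]
```

Call:
play_rows(commands=[[0.001,0,0,0,0,0,30],[0.001,0,0,0,0,0,30],[0.001,0,0,0,0,0,42],[0.001,0,0,0,0,0,44],[0.001,0,0,0,0,0,46]], force=20)

```text
time_s: 8.63
position: [0.5237, -0.0147, 0.0727]
eef_rot: [-0.118, 0.993, -0.0, -0.001]
contact_force: [0.3, 0.9, -0.1]
width: 0.535
```

Call:
play_rows(commands=[[0,0,0,0,0,0,50],[0,0,0,0,0,0,58],[0,0,0,0,0,0,68],[0,0,0,0,0,0,78],[0,0,0,0,0,0,78]])

```text
time_s: 9.05
position: [0.5237, -0.0147, 0.0727]
eef_rot: [-0.118, 0.993, -0.0, -0.001]
contact_force: [-0.4, -0.2, -0.4]
width: 0.914
```

```bash
python3 - <<'E'
from h import *
o=r.get_obs(); print(o['contact_force'],o['moment'],o['position'],o['width'])
d=shot('wrist'); W=wcloud(d); x,y,z=np.moveaxis(W,-1,0)
roi=np.zeros(z.shape,bool); roi[100:340,130:430]=1
for n,m in (('top',roi&(abs(z-.112)<.008)),('plate',roi&(abs(z-.058)<.006))):
    P=W[clean(m)]; c=np.linalg.lstsq(np.c_[P[:,:2],np.ones(len(P))],P[:,2],rcond=None)[0]; print(n,len(P),'z',np.median(P[:,2]).round(4),'slope deg xy',np.degrees(c[:2]).round(2)); rect(W,clean(m),n)
E
```

```text
[-0.42028502 -0.24642445 -0.39755732] [-0.03654939 -0.0182604   0.01058279] [ 0.52374217 -0.01473732  0.07269277] 0.9139421268794518
top 17117 z 0.1119 slope deg xy [1.45 0.36]
top 17117 z 0.1119 c [511.9 -17.8] size [60.4 44.4] ang 13.5
plate 13778 z 0.058 slope deg xy [0.6  0.12]
plate 13778 z 0.058 c [486.  -24.1] size [ 35.9 133.6] ang 13.5
```

Released cleanly. I retreat straight up and check.

Call:
play_rows(commands=[[0,0,-0.04,0,0,0,80],[0,0,-0.1,0,0,0,80],[0,0,-0.18,0,0,0,80],[0,0,-0.27,0,0,0,80],[0,0,-0.35,0,0,0,80]])

```text
time_s: 9.52
position: [0.5238, -0.0148, 0.2145]
eef_rot: [-0.117, 0.993, -0.0, -0.001]
contact_force: [1.8, 0.3, -0.6]
width: 0.935
```

Call:
play_rows(commands=[[0.1,0,-0.15,0,0,0,80],[0.2,0,-0.15,0,0,0,80],[0.2,0,-0.15,0,0,0,80],[0.2,0,-0.15,0,0,0,80],[0.2,0,-0.15,0,0,0,80]])

```text
time_s: 9.93
position: [0.4459, -0.0336, 0.2757]
eef_rot: [-0.117, 0.993, 0.0, 0.001]
contact_force: [0.3, 0.4, 0.4]
width: 0.937
```

```bash
python3 - <<'E'
from h import *
o=r.get_obs(); print(o['contact_force'],o['position'],o['time_s'])
d=shot('wrist'); W=wcloud(d); x,y,z=np.moveaxis(W,-1,0)
roi=(x>.4)&(x<.63)&(y>-.12)&(y<.08)
for n,m in (('top',roi&(abs(z-.112)<.004)),('plate',roi&(abs(z-.058)<.004))):
    m=clean(m); P=W[m]; c=np.linalg.lstsq(np.c_[P[:,:2],np.ones(len(P))],P[:,2],rcond=None)[0]; print('z',np.median(P[:,2]).round(4),'slope',np.degrees(c[:2]).round(2)); rect(W,m,n)
t=load('top'); t2=shot('top'); W=cloud(t2); x,y,z=np.moveaxis(W,-1,0)
rect(W,clean((z>.125)&(z<.17)&(y<.2)&(y>-.15)&(x>.68)&(x<.9)),'glass top')
D=np.abs(t['frame'].astype(int)-t2['frame']).sum(2)
print('lamp px diff',(D[230:285,105:168]>60).sum())
a=shot('side'); b=cv2.cvtColor(a['frame'],cv2.COLOR_RGB2BGR)
c1=cv2.resize(b[130:280,160:360],(400,300)); cv2.imwrite('pics/end.png',np.hstack([c1,cv2.resize(cv2.cvtColor(t2['frame'],cv2.COLOR_RGB2BGR)[110:310,100:366],(400,300))]))
E
```

```text
[0.33494738 0.44129105 0.39405977] [ 0.44590613 -0.03357153  0.27565305] 9.9333
z 0.112 slope [0.26 0.07]
top 2885 z 0.112 c [522.7 -15.2] size [79.1 44.6] ang 13.9
z 0.0581 slope [0.79 0.23]
plate 2873 z 0.0581 c [486.6 -23.7] size [ 36.6 133. ] ang 13.6
glass top 689 z 0.1504 c [740.6  36.1] size [62.5 61.1] ang 89.8
lamp px diff 4
```

View pics/end.png

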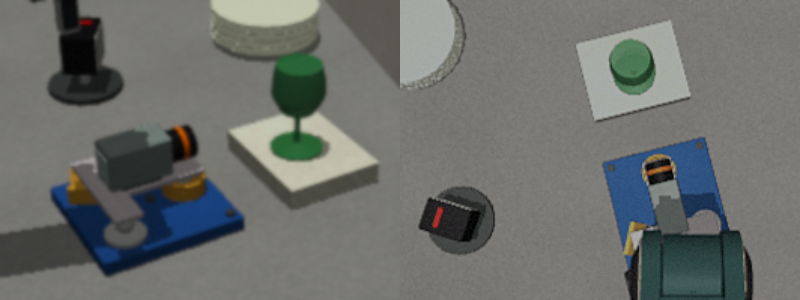

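The camera is seated: box top is at 112.0 mm (home 112), plate at 58.1 mm (home 58), yaw about 13.7° and level. The glass and lamp have not moved, so I hand in.

```bash
python3 -c "
from h import *
print(r.job_done())"
```

```text
the job is handed in; nothing more can be done
None
```

The camera is on the blue base with all three feet in their seats and the lens facing the wine glass, and I handed the job in at about 10 s. I held it by its box, lowered it into the seats, pressed lightly (about 10 N) to confirm it was home, then let go and backed off.

Last checks:
- **Height:** the box top is at 112.0 mm (home is 112) and the plate at 58.1 mm (home is 58).
- **Direction:** its yaw is about 13.7°, against roughly 13.5° for the base.
- **Level:** the box top sloped 0.3° in the last view, while the thinner plate strip read 0.8°. Earlier, closer views gave up to 1.5° on the box top. I put these differences down to depth and calibration error, because the camera showed similar slopes while in the gripper.
- **Bystanders:** the glass moved only 0.1 mm in the measurements, and the lamp's image was practically unchanged.
- **Robot:** the gripper was clear of everything. The largest wrist force I read was about 13 N.

The overhead and side views disagreed by about 4 mm in x. I relied on the wrist view and the felt contact for the final placing.

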